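# Close a filter cell with its bayonet collar and hold it home

### The arm

A 6-joint arm with a two-finger parallel gripper is mounted at the origin on a cart in front of the work surface, level with it; the furniture and walls round the work are solid. World frame = base frame: x ahead of the robot, y to its left, z up, the work surface at z = 0. Lengths are in m, angles in rad, forces in N, time in s.
With the tool pointing down it reaches from about 0.325 to 0.775 m from the base axis. Payload 5.5 kg.
Tool frame: the origin (TCP) lies on the front face of the gripper's body, between the roots of the fingers; the fingertips stand 80 mm ahead of it and the grasp point (between the pads) lies 61 mm ahead of it (ctrl.tcp_to_grasp is the distance from the TCP to the grasp point, in m); z points along the fingers, y is the direction in which the jaws open and shut (so a half turn about z gives the same grasp; the last joint's range is limited). The gripper opens to 88 mm and grips with 3 to 60 N. Pads are 20 mm wide; open, the fingers measure 115 mm over their backs; the gripper's body (75 mm by 178 mm) begins 61 mm behind the grasp point.
Start: joints at [1.197, 0.091, 1.231, -0, 1.82, -0.057], TCP at [0.187, 0.57, 0.303] pointing down, gripper open.
Joint ranges: [-2.87, 2.87], [-0.86, 2.18], [0.17, 2.46], [-1.51, 4.65], [0.06, 2.69], [-2.65, 2.65]. Speed limits (rad/s): [2.57, 2.57, 3.01, 3.14, 3.14, 3.14].

### API

Orientations are given as a 3x3 rotation matrix whose columns are the frame's x, y, z axes.
In Python, from bench import ctrl, ungrasp, close_gripper, inverse_kinematics, vision, finder gives the robot as it stands. Calls block until the motion is done:
- ctrl.move_to(position, orientation): joint-space move of the TCP to a pose.
- ctrl.line_to(position, frame=None, rate=0.15): straight line of the TCP; frame=None keeps the orientation; rate is the mean speed in m/s.
- ctrl.movej(angles): joint-space move.
- ungrasp() and close_gripper(): open the fingers fully, or close them until they stop; the grip force is fixed at half the most.
- ctrl.sleep(seconds).
- inverse_kinematics(position, orientation): joint angles nearest the present ones, or None.
- ctrl.observe(): the state.
- vision.snapshot(name): name is "scene" or "top"; returns a dict with "color" (480x640x3 uint8, red, green, blue), "z_map" (480x640 float32, m along the optical axis (not along the pixel's ray), 0 where there is no reading), "K" (3x3 intrinsics, pixels), "extrinsics" (4x4, takes a point from world to camera coordinates). Camera axes: x right, y up, looking along -z (the intrinsics and any distortion apply to the point x, -y, -z); pixel columns grow to the right and rows downward; lengths in m; the calibration is good to about 2 mm. A picture is of the moment at which its call begins.
A pose or a line that the arm cannot do raises ctrl.MotionError and nothing moves.
- ctrl.job_done(): hands the job in, once; it reports no verdict.
Trained networks look in a picture, given as the dict that the camera call returned (one of the last four; its "shot" number tells which), for a name from the list of things; names that differ only in an ending like _2 or _b are one class to them, and where a whole thing is asked for, a point or a joint stands for the part that bears it (a point fixed in the world has none). Each returns a list of dicts, best first, with "p" (0 to 1); they miss things now and then, are a little off and sometimes report something else, mostly with a low value. They report only what shows in the picture. A call takes as long as a camera call. They do not tell look-alikes from the thing itself.
- finder.boxes_of(picture, query): "box" ([left, top, right, bottom] in pixels, round what is visible of it).
The state is a dict: "clock": time; "joints": joint angles; "qvel": joint speeds; "joint_torque": joint torques, N m; "tool_pos": TCP position; "tool_rot": TCP orientation; "force": force on the tool from outside, world axes, zero at the start; "wrist_torque": the same for the moment, N m; "gripper_width": finger opening in m.
Only numpy, scipy, OpenCV 4.12 (cv2) and the standard library are available. Lean on these libraries where they do the work, as an engineer would, in place of code of your own. Each camera call takes 0.05 s, during which the arm holds its last target. There are 200 camera calls.

### The job

Close the small filter cell: set the loose steel cover on the cell's rim so that it sits level, and let go of it. Then put the black knurled collar over it, keyways down, turn it until its hidden keyways drop over the pins on the cell's neck, and push it fully home against the spring. Finish while still gripping the collar and holding it pushed home (it springs back up if let go), and leave the other things on the desk where they are.

Things in the scene. Friction and masses are not known exactly. Their poses are not given: they have to be found in the camera images.
- cell: aluminium filter cell, fixed on the desk, upright; origin in the centre of its underside, z up. Round foot: 72 mm diameter to 8 mm height, 56 mm to 14 mm. On it a hollow neck, 40 mm outer and 29 mm inner diameter, up to 43.5 mm; from its mouth a black spring-loaded seat ring (38 mm outer, 29 mm inner diameter) stands out up to 48.5 mm
- pin_level (a point): point on the cell's axis, 32 mm above its origin, at the height of three steel pins that stand out of the neck sideways: 5 mm thick, 120 degrees apart, tips 25.5 mm from the axis. The angle at which the three stand about the axis differs in every start, has nothing to do with the cell's x axis and is not reported
- rim (a point): centre of the top of the unpressed seat ring, 48.5 mm above the cell's origin, where the cover's flange comes to rest
- seat (a joint): how far the spring seat ring is pressed down, m: 0 = up, 0.004 = when the collar is fully home. The spring pushes up with about 4 N at the start of its travel and 8 N at 0.004
- cover: loose steel cover, 29 mm high, 70 g, upright on the desk; origin in the centre of its underside, z up. Spigot 25 mm diameter, 6 mm high, bevelled foot, goes loosely (2 mm all round) into the seat ring's hole; flange 38 mm diameter from 6 to 11 mm; round stub 14 mm diameter from 11 to 29 mm, to grip it by. Seated, its origin is 42.5 mm above the cell's
- collar: loose black ring, knurled outside, 62 to 64 mm diameter, 32 mm high, 0.12 to 0.2 kg, standing on the desk the right way up; origin in the centre of its underside, z up. Bore 43 mm. Hidden in the underside are three blind keyways 120 degrees apart, one on its x axis, 10 mm wide and deep: one fits a pin within 0.1 rad either way, and a turn of at most 120 degrees finds it
- collar_lip (a point): on the collar's axis, 25 mm above its origin: underside of the inner lip (27 mm hole, top 7 mm of the collar) that presses on the cover's flange; the stub passes through. Collar origin above the cell's: 34.5 mm when it rests on the pins, keyways off them; once they fit it drops 6 mm onto the cover (28.5 mm), then goes 4 mm down against the spring: 24.5 mm fully home
- slide_stack: bystander: banded stack of glass slides, 29x78x21 mm, lying on the desk
- tweezers: bystander: steel tweezers 120 mm long, lying near the desk's front edge
- amber_bottle: bystander: small amber bottle with a white cap, 41 mm diameter, 82 mm high
- marker: bystander: dark marker pen 130 mm long, 16 mm thick, lying on the desk
- slide_mailer: bystander: small oblong blue case, 31x83x22 mm, lying on the desk
Not all that is in view belongs to the job. Leave any brown or orange look-alike of the cover alone.

How it is judged:
By the outcome, as a careful person would: the job done as asked, in the order asked, and still so for the second after the job is handed in, while the arm keeps its last pose, push and grip.
It also fails if it takes over 72 s, if anything falls off the work surface, if the arm or the gripper's body presses on something with over 40 N, if the wrist force passes 120 N, or if a joint passes its speed limit or range.

## Working session

There is one attempt and no reset: what is moved stays moved. The work goes in short steps, each a Python script; the robot and the scene stay as the last script left them, time stands still between calls to the robot, and variables do not carry over. Pictures are saved under pics/ and viewed, on a budget of 10 in all, crops included, one or two more only if the job needs it, and the job is handed in when it is done.

```bash
ls; mkdir -p pics
cat > h.py <<'E'
import numpy as np, cv2
from bench import ctrl, ungrasp, close_gripper, inverse_kinematics, vision, finder
def cloud(p):
    K=p["K"];E=p["extrinsics"];z=p["z_map"].astype(float)
    v,u=np.mgrid[0:480,0:640]
    c=np.stack([(u-K[0,2])/K[0,0]*z,-(v-K[1,2])/K[1,1]*z,-z],-1)
    w=(c-E[:3,3])@E[:3,:3]
    w[z<=0]=np.nan
    return w
def save(p,n,crop=None,f=1):
    im=p["color"][...,::-1]
    if crop: l,t,r,b=crop; im=im[t:b,l:r]
    cv2.imwrite("pics/"+n,cv2.resize(im,None,fx=f,fy=f,interpolation=cv2.INTER_CUBIC))
def R(yaw):  # tool down, jaw axis (y) at angle yaw
    y=np.array([np.cos(yaw),np.sin(yaw),0]);z=np.array([0,0,-1.]);return np.stack([np.cross(y,z),y,z],1)
E
python3 - <<'E'
from h import *
for n in("scene","top"):
    p=vision.snapshot(n);save(p,n+"0.png");print(n,p["K"].round(1).tolist(),[k for k in p]);print(p["extrinsics"].round(3).tolist())
    W=cloud(p)
    for q in("cell","cover","collar","slide_stack","tweezers","amber_bottle","marker","slide_mailer"):
        for d in finder.boxes_of(p,q)[:3]:
            l,t,r,b=[int(x) for x in d["box"]];w=W[max(t,0):b,max(l,0):r].reshape(-1,3);w=w[w[:,2]>.008]
            print(q,round(d["p"],2),[l,t,r,b],np.nanmedian(w,0).round(3) if len(w) else None,np.nanmax(w[:,2]).round(3) if len(w) else None)
o=ctrl.observe();print(o)
E
```

```text
pics
scene [[550.3, 0.0, 318.8], [0.0, 550.3, 239.7], [0.0, 0.0, 1.0]] ['color', 'z_map', 'K', 'extrinsics', 'shot']
[[0.52, -0.854, -0.014, -0.149], [0.404, 0.231, 0.885, -0.309], [-0.753, -0.466, 0.465, -0.52], [0.0, 0.0, 0.0, 1.0]]
cell 0.67 [311, 240, 351, 284] [0.536 0.124 0.029] 0.049
cover 0.96 [446, 311, 473, 328] [ 0.508 -0.12   0.011] 0.028
cover 0.8 [366, 283, 391, 299] [0.509 0.018 0.011] 0.03
cover 0.78 [397, 305, 424, 330] [ 0.462 -0.056  0.011] 0.03
collar 0.22 [373, 222, 416, 246] [0.717 0.09  0.02 ] 0.031
slide_stack 0.67 [423, 247, 470, 275] [ 0.667 -0.038  0.018] 0.022
tweezers 0.81 [208, 299, 279, 315] [0.36  0.216 0.008] 0.008
tweezers 0.41 [314, 242, 354, 280] [0.536 0.124 0.029] 0.049
amber_bottle 0.79 [310, 181, 329, 227] [0.712 0.261 0.041] 0.083
marker 0.86 [239, 207, 285, 238] [0.639 0.357 0.012] 0.016
marker 0.66 [310, 241, 351, 283] [0.536 0.124 0.029] 0.049
top [[447.9, 0.0, 318.3], [0.0, 447.9, 235.5], [0.0, 0.0, 1.0]] ['color', 'z_map', 'K', 'extrinsics', 'shot']
[[0.133, -0.991, 0.003, 0.071], [0.969, 0.131, 0.209, -0.578], [-0.208, -0.025, 0.978, -0.
[... 600 characters left out ...]
240071e-06,
        1.81977738e+00, -5.66676427e-02]), 'qvel': array([-0.0008883 ,  0.00139168,  0.00148629, -0.00278297,  0.00077305,
        0.00054279]), 'joint_torque': array([ 1.79130351e-03, -4.46195126e+01, -4.06510162e+01,  6.98243268e-02,
        1.96342781e-02, -5.82005168e-05]), 'tool_pos': array([0.18691147, 0.57016403, 0.30265961]), 'tool_rot': array([[-9.50234822e-01,  3.11534561e-01,  2.74613432e-05],
       [ 3.11534562e-01,  9.50234820e-01,  5.75077749e-05],
       [-8.17906509e-06,  6.32010477e-05, -9.99999998e-01]]), 'force': array([-0.05040519,  0.41438895,  0.76903164]), 'wrist_torque': array([ 0.05672775, -0.04115822, -0.00599947]), 'gripper_width': 0.08775772560175339}
```

View pics/scene0.png

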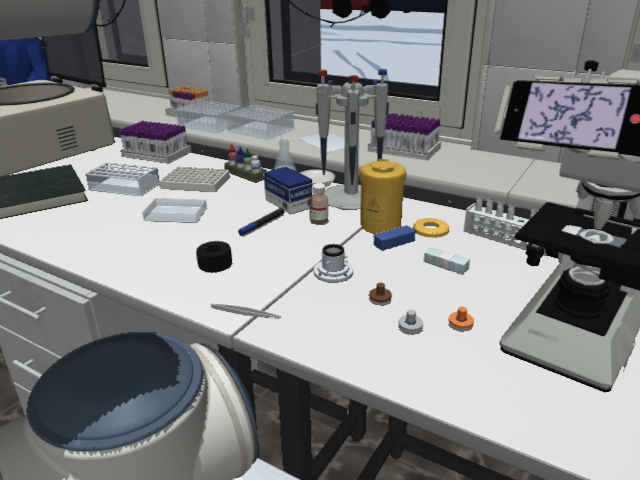

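View pics/top0.png

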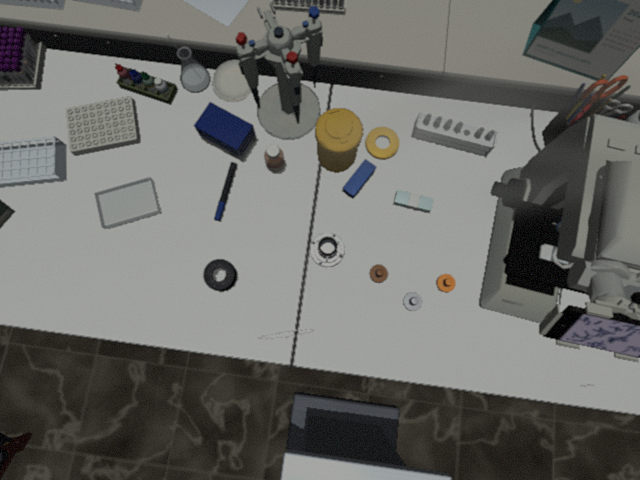

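Steel cover is at scene (410,322) / top (413,301), with the brown and orange look-alikes beside it. The collar is at scene (214,256) / top (220,275), the cell at scene (333,262) / top (328,249). Next I'll refine the centres from both cameras.

```bash
cat >> h.py <<'E'
from scipy.optimize import least_squares
def circ(P,r):
    f=lambda c:np.hypot(P[:,0]-c[0],P[:,1]-c[1])-(r if r else c[2])
    s=least_squares(f,[*P.mean(0)[:2],.02],loss="soft_l1",f_scale=.001).x;return s
def near(W,c,rad,z0,z1):
    m=(np.hypot(W[...,0]-c[0],W[...,1]-c[1])<rad)&(W[...,2]>z0)&(W[...,2]<z1);return W[m]
def px2w(p,uv,z):  # pixel -> world at height z
    K=p["K"];E=p["extrinsics"];R_=E[:3,:3];uv=np.asarray(uv,float)
    d=np.array([(uv[0]-K[0,2])/K[0,0],-(uv[1]-K[1,2])/K[1,1],-1.])@R_;o=-E[:3,3]@R_
    return o+d*(z-o[2])/d[2]
def w2px(p,X):
    c=p["extrinsics"][:3,:3]@np.asarray(X)+p["extrinsics"][:3,3];K=p["K"]
    return np.array([K[0,2]+K[0,0]*c[0]/-c[2],K[1,2]-K[1,1]*c[1]/-c[2]])
E
python3 - <<'E'
from h import *
for n in("scene","top"):
    p=vision.snapshot(n);W=cloud(p)
    d=near(W,(.5,.2),.06,-.02,.02);b=np.nanmedian(d[:,2]);print(n,"desk z",b.round(4))
    W[...,2]-=b
    for nm,c,rad,bands in(("cover",(.463,-.056),.03,((.0235,.035),(.008,.014))),("collar",(.462,.333),.045,((.028,.04),(.004,.026))),("cell",(.542,.125),.05,((.044,.056),(.018,.042),(.004,.011)))):
        for z0,z1 in bands:
            P=near(W,c,rad,z0,z1)
            if len(P)<4: print(nm,z0,len(P));continue
            print(nm,z0,len(P),"mean",P.mean(0).round(4),"mid",((P.max(0)+P.min(0))/2).round(4),"ext",(P.max(0)-P.min(0)).round(4),"fit",circ(P,0).round(4))
    for q,w in(("cover",(.463,-.056,.02)),("collar",(.462,.333,.02)),("cell",(.542,.125,.03))):
        u,v=w2px(p,w).astype(int);save(p,f"{n}_{q}.png",(u-40,v-40,u+40,v+40),5)
import cv2
ims=[np.hstack([cv2.imread(f"pics/{n}_{q}.png") for q in("cover","collar","cell")]) for n in("scene","top")]
cv2.imwrite("pics/m1.png",cv2.resize(np.vstack(ims),(800,533)))
E
```

```text
scene desk z -0.0013
cover 0.0235 63 mean [ 0.4642 -0.0546  0.0278] mid [ 0.4659 -0.0539  0.0271] ext [0.0156 0.0127 0.007 ] fit [ 0.4651 -0.0543  0.0052]
cover 0.008 241 mean [ 0.4624 -0.0556  0.0111] mid [ 0.4652 -0.0536  0.0111] ext [0.0364 0.0376 0.0056] fit [ 0.4667 -0.0538  0.0147]
collar 0.028 447 mean [0.4638 0.3358 0.0316] mid [0.4663 0.3386 0.0313] ext [0.0644 0.0649 0.0065] fit [0.4637 0.3356 0.0249]
collar 0.004 414 mean [0.4514 0.3242 0.0155] mid [0.4613 0.3324 0.015 ] ext [0.0576 0.0553 0.0219] fit [0.4633 0.3351 0.0279]
cell 0.044 164 mean [0.5477 0.1297 0.0473] mid [0.5492 0.1294 0.0473] ext [0.0416 0.04   0.0064] fit [0.5476 0.1301 0.0171]
cell 0.018 313 mean [0.5401 0.1249 0.0315] mid [0.5449 0.1275 0.03  ] ext [0.0437 0.0381 0.024 ] fit [0.547  0.1296 0.018 ]
cell 0.004 288 mean [0.5332 0.1212 0.0077] mid [0.5462 0.1294 0.0075] ext [0.0719 0.0711 0.0068] fit [0.5491 0.1308 0.0327]
top desk z 0.0003
cover 0.0235 39 mean [ 0.4664 -0.0564  0.0287] mid [ 0.467  -0.0564  0.0274] ext [0.0124 0.0123 0.0073] fit [ 0.4664 -0.0564  0.0048]
cover 0.008 214 mean [ 0.4659 -0.0568  0.011 ] mid [ 0.4665 -0.0572  0.011 ] ext [0.0367 0.0352 0.0059] fit [ 0.4667 -0.0578  0.0143]
collar 0.028 645 mean [0.4657 0.3338 0.0319] mid [0.4657 0.3342 0.0321] ext [0.0621 0.0621 0.0081] fit [0.4658 0.3337 0.0242]
collar 0.004 72 mean [0.457  0.3116 0.0159] mid [0.4569 0.3216 0.0151] ext [0.0723 0.0391 0.0216] fit [0.466  0.3345 0.0317]
cell 0.044 144 mean [0.5479 0.1268 0.0483] mid [0.5483 0.1269 0.0486] ext [0.0396 0.039  0.009 ] fit [0.5484 0.1269 0.0171]
cell 0.018 87 mean [0.5464 0.1269 0.0306] mid [0.5433 0.1283 0.0299] ext [0.0407 0.0425 0.0234] fit [0.5455 0.1269 0.0176]
cell 0.004 342 mean [0.5447 0.127  0.0078] mid [0.5467 0.126  0.0075] ext [0.0804 0.0727 0.0069] fit [0.5491 0.1268 0.0321]
```

View pics/m1.png

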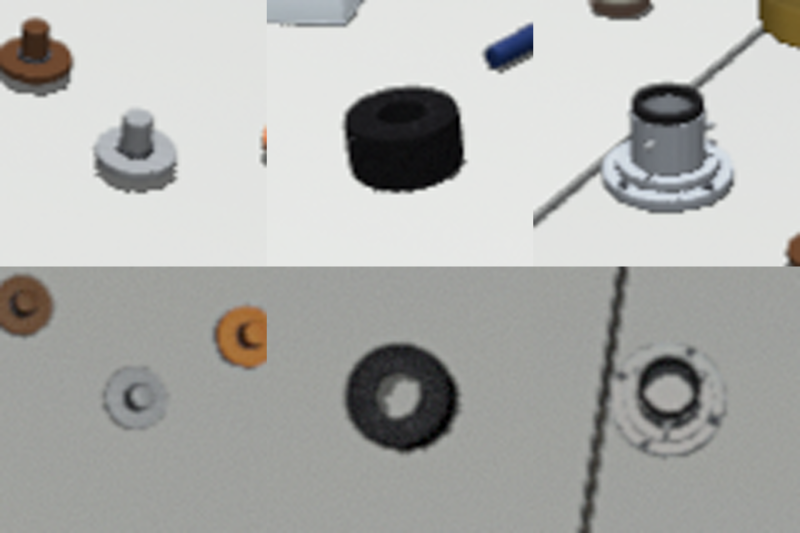

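```bash
cat > s1.py <<'E'
from h import *
c=np.array([.466,-.0555]);G=.0925
ob=ctrl.observe
def q6range(xy,z):
    return {y:None if (q:=inverse_kinematics([*xy,z],R(y))) is None else q[5].round(2) for y in np.arange(-3,3.2,.5)}
yaw=np.pi/2
ctrl.move_to([*c,.17],R(yaw));ctrl.line_to([*c,G]);close_gripper();o=ob();print("w1",o["gripper_width"],o["tool_pos"],o["force"])
ungrasp();ctrl.line_to([*c,.115]);ctrl.move_to([*c,.115],R(0));ctrl.line_to([*c,G]);close_gripper();o=ob();print("w2",o["gripper_width"],o["tool_pos"],o["clock"],o["joints"].round(2))
print(q6range((.548,.1285),.14))
ctrl.line_to([*c,.18])
o=ob();print(o["gripper_width"],o["tool_pos"],o["force"],o["clock"])
x=np.array([.548,.1285]);ctrl.move_to([*x,.18],R(0))
p=vision.snapshot("scene");t=vision.snapshot("top");o=ob();print(o["tool_pos"],o["clock"],o["gripper_width"])
for n,s in(("scene",p),("top",t)):
    W=cloud(s);W[...,2]+= .0013 if n=="scene" else -.0003
    # cover in hand: flange z = .18-.0925+[.006,.011]
    for z0,z1 in((.083,.0885),(.0885,.1),(.1,.106)):
        P=near(W,x,.025,z0,z1)
        if len(P)>5: print(n,z0,len(P),"fit",circ(P,.019).round(4),P.mean(0).round(4))
    P=near(W,x,.03,.044,.056)
    if len(P)>5: print(n,"rim",len(P),circ(P,.0).round(4))
u,v=w2px(p,(*x,.07)).astype(int);save(p,"c1.png",(u-60,v-60,u+60,v+60),5)
E
python3 s1.py
```

```text
w1 0.012690966609744583 [ 0.46598613 -0.05547089  0.09245633] [-0.37877445 -0.47855693  0.25089391]
w2 0.013429180371790514 [ 0.46597495 -0.05549556  0.09246216] 9.6417 [-0.19 -0.2   1.89 -0.    1.46 -0.19]
{np.float64(-3.0): None, np.float64(-2.5): None, np.float64(-2.0): np.float64(2.17), np.float64(-1.5): np.float64(1.67), np.float64(-1.0): np.float64(1.17), np.float64(-0.5): np.float64(0.67), np.float64(0.0): np.float64(0.17), np.float64(0.5): np.float64(-0.33), np.float64(1.0): np.float64(-0.83), np.float64(1.5): np.float64(-1.33), np.float64(2.0): np.float64(-1.83), np.float64(2.5): np.float64(-2.33), np.float64(3.0): None}
0.01295397334171307 [ 0.46566439 -0.05545285  0.17897544] [ 0.17751398 -0.0990213  -1.17231208] 10.375
[0.54775525 0.1269382  0.17982886] 11.3 0.01286643297817501
scene 0.0885 130 fit [0.5499 0.1309 0.02  ] [0.5406 0.1219 0.0965]
scene 0.1 59 fit [0.5504 0.1344 0.02  ] [0.5419 0.1241 0.1033]
scene rim 160 [0.5478 0.13   0.0171]
```

View pics/c1.png

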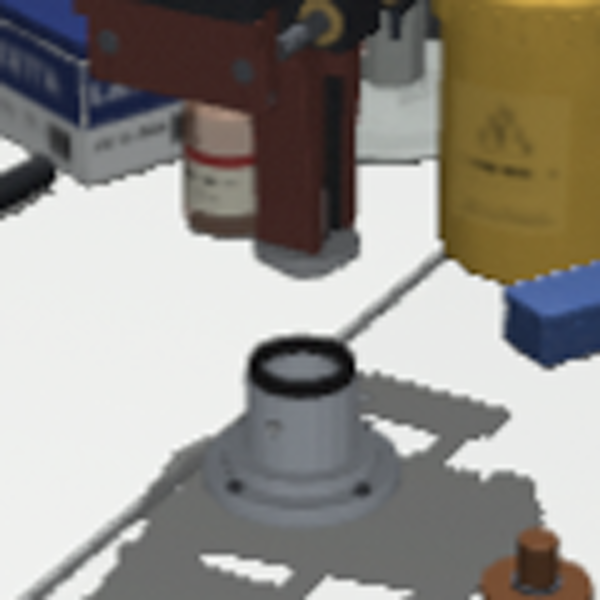

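The flange hangs at crop x≈257–358 (centre 307) and the rim spans x≈246–355 (centre 300). The arm was still settling, so I'll measure again at rest and lower down.

```bash
cat > s2.py <<'E'
from h import *
x=np.array([.548,.1285]);ctrl.line_to([*x,.155]);ctrl.sleep(.3)
p=vision.snapshot("scene");o=ctrl.observe();print(o["tool_pos"],o["clock"],o["gripper_width"])
z=o["tool_pos"][2]-.0925;W=cloud(p);W[...,2]+=.0013
for nm,a,b in(("flange",z+.006,z+.0115),("spigot",z,z+.005),("seat",.0440,.0485),("neck",.033,.0435)):
    P=near(W,x,.027,a,b)
    if len(P)>5: print(nm,len(P),"fit",circ(P,.019 if nm!="neck" else .02).round(4),P.mean(0).round(4))
for nm,X in(("flange",(*o["tool_pos"][:2],z+.0085)),("rim",(*x,.0485)),("neck",(*x,.038))):
    u,v=w2px(p,X);print(nm,"pred px",u.round(2),v.round(2))
    row=int(round(v))
    for r in range(row-2,row+5):
        m=np.abs(W[r,:,0]-x[0])<.03; m&=np.abs(W[r,:,1]-x[1])<.03; m&=W[r,:,2]>.02
        c=np.where(m)[0]
        if len(c): print("  row",r,c.min(),c.max(),(c.min()+c.max())/2)
E
python3 s2.py
python3 -c "
from h import *
p=vision.snapshot('scene');u,v=w2px(p,(.548,.1285,.05)).astype(int);print(u,v);save(p,'c2.png',(u-30,v-30,u+30,v+30),10)"
```

```text
[0.54824971 0.12853978 0.15575155] 11.9667 0.013199355607908303
flange 84 fit [0.5506 0.1305 0.02  ] [0.5401 0.1234 0.0731]
spigot 8 fit [0.5576 0.1306 0.02  ] [0.54   0.1235 0.0658]
seat 106 fit [0.5477 0.1303 0.02  ] [0.5477 0.1291 0.0466]
neck 189 fit [0.5482 0.13   0.02  ] [0.5438 0.1277 0.0387]
flange pred px 333.36 236.71
  row 235 323 343 333.0
  row 236 323 344 333.5
  row 237 323 344 333.5
  row 238 323 343 333.0
  row 239 323 343 333.0
  row 240 324 342 333.0
  row 241 325 341 333.0
rim pred px 333.34 248.48
  row 246 323 342 332.5
  row 247 323 342 332.5
  row 248 322 343 332.5
  row 249 322 343 332.5
  row 250 322 343 332.5
  row 251 322 343 332.5
  row 252 322 343 332.5
neck pred px 333.35 253.69
  row 252 322 343 332.5
  row 253 322 343 332.5
  row 254 322 343 332.5
  row 255 322 346 334.0
  row 256 322 346 334.0
  row 257 322 346 334.0
  row 258 322 343 332.5
333 247
```

View pics/c2.png

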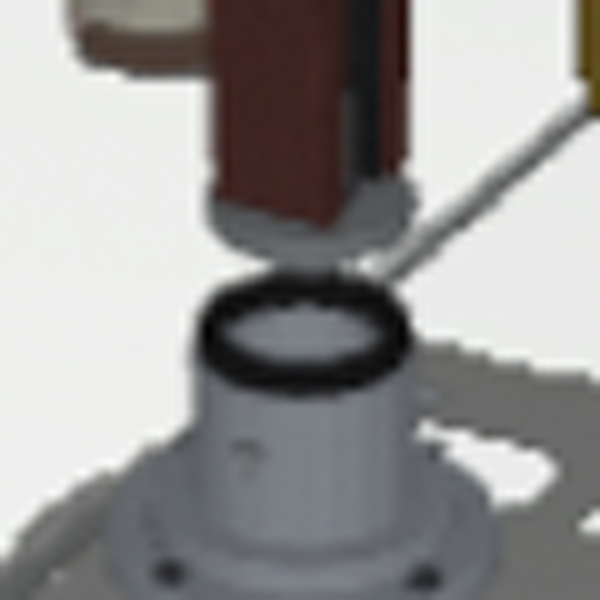

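Laterally the cell sits about 0.7 px (1 mm) left of my estimate, so I'm using (0.5477, 0.1291) and lowering with a force check.

```bash
cat > s3.py <<'E'
from h import *
x=np.array([.5477,.1291])
ctrl.line_to([*x,.1455]);ctrl.sleep(.2);b=ctrl.observe()["force"]
for z in(.1435,.1415,.1395,.1375,.136,.1352,.1346):
    ctrl.line_to([*x,z],rate=.03);ctrl.sleep(.1);o=ctrl.observe();f=o["force"]-b;print(z,o["tool_pos"].round(4),f.round(2))
    if f[2]>2.5: break
print(o["clock"])
if z<=.136:
    ungrasp();ctrl.sleep(.2);o=ctrl.observe();print("open",o["gripper_width"],(o["force"]-b).round(2))
    ctrl.line_to([*x,.19]);
    q=ctrl.observe()["joints"]; 
    # pick yaw for the collar so that J6 at the cell starts near -1.25
    ctrl.move_to([.5,.25,.2],R(1.42))
    p=vision.snapshot("scene");t=vision.snapshot("top")
    for n,s,d in(("scene",p,.0013),("top",t,-.0003)):
        W=cloud(s);W[...,2]+=d
        for a,b_ in((.0435,.0465),(.0505,.057),(.066,.08)):
            P=near(W,x,.03,a,b_)
            if len(P)>3: print(n,a,len(P),circ(P,0).round(4),P.mean(0).round(4))
    u,v=w2px(p,(*x,.05)).astype(int);save(p,"c3a.png",(u-30,v-30,u+30,v+30),10)
    u,v=w2px(t,(*x,.05)).astype(int);save(t,"c3b.png",(u-30,v-30,u+30,v+30),10)
    cv2.imwrite("pics/c3.png",cv2.resize(np.hstack([cv2.imread("pics/c3a.png"),cv2.imread("pics/c3b.png")]),(800,400)))
    print(ctrl.observe()["clock"],ctrl.observe()["joints"].round(2))
E
python3 s3.py
```

```text
0.1435 [0.5477 0.1291 0.1435] [-0.27  0.5  -0.19]
0.1415 [0.5477 0.1291 0.1415] [ 0.58 -0.07  0.2 ]
0.1395 [0.5477 0.1291 0.1395] [ 0.87 -0.19  0.31]
0.1375 [0.5477 0.1291 0.1375] [-1.58  0.6  -0.36]
0.136 [0.5477 0.1291 0.136 ] [-0.57 -1.04 -0.51]
0.1352 [0.5477 0.1291 0.1352] [-0.37 -0.14  0.08]
0.1346 [0.5478 0.1291 0.135 ] [-1.64 -1.16  1.63]
14.9167
open 0.0876616628254646 [-0.3  -0.5   0.81]
scene 0.0435 32 [0.5497 0.1312 0.0193] [0.5366 0.1245 0.0449]
scene 0.0505 162 [0.5483 0.1296 0.0149] [0.5439 0.1268 0.0534]
scene 0.066 42 [0.5473 0.1299 0.0052] [0.5462 0.1288 0.0702]
top 0.0435 12 [0.5491 0.1269 0.0198] [0.5351 0.1253 0.0451]
top 0.0505 222 [0.5488 0.1261 0.0144] [0.5477 0.1259 0.0537]
top 0.066 42 [0.5477 0.126  0.0048] [0.5476 0.126  0.0714]
18.0417 [ 0.4  -0.01  1.52 -0.    1.64 -1.02]
```

View pics/c3.png

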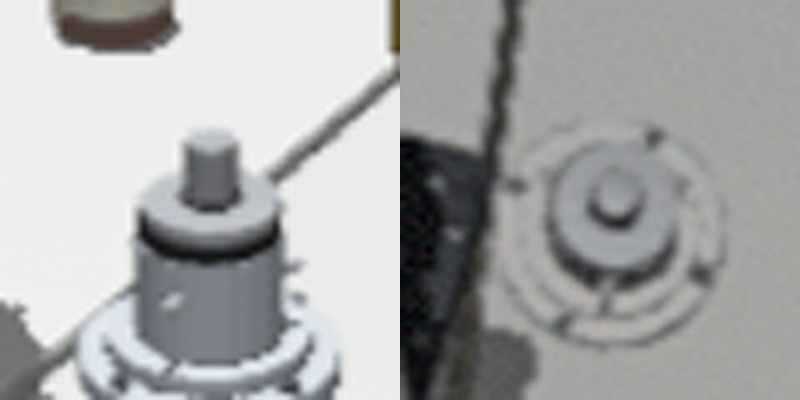

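The cover sits level and seated: stub top at about 71.5 mm, a black ring evenly visible under the flange, and the gripper clear. Next is the collar, gripped twice at right angles so it centres in the jaws.

```bash
cat > s4.py <<'E'
from h import *
c=np.array([.465,.3355]);x=np.array([.548,.1295]);ob=ctrl.observe
ctrl.move_to([*c,.13],R(1.42-np.pi/2));ctrl.line_to([*c,.0835]);close_gripper();o=ob();print("w1",o["gripper_width"],o["force"].round(1))
ungrasp();ctrl.line_to([*c,.122]);ctrl.move_to([*c,.122],R(1.42));ctrl.line_to([*c,.083]);ctrl.sleep(.1);close_gripper();o=ob();print("w2",o["gripper_width"],o["tool_pos"].round(4),o["force"].round(1))
ctrl.line_to([*c,.2],rate=.25);ctrl.move_to([*x,.2],R(1.42));ctrl.line_to([*x,.16]);ctrl.sleep(.2)
o=ob();b=o["force"];print(o["tool_pos"].round(4),b.round(2),o["joints"].round(2),o["gripper_width"])
for z in(.145,.138,.134,.128,.122,.119,.118,.117,.1165,.116):
    ctrl.line_to([*x,z],rate=.06);ctrl.sleep(.05);o=ob();f=o["force"]-b;print(z,o["tool_pos"].round(4),f.round(2))
    if f[2]>4: break
print(o["clock"],o["gripper_width"]);np.save("b.npy",b)
p=vision.snapshot("scene");u,v=w2px(p,(*x,.05)).astype(int);save(p,"c4.png",(u-40,v-40,u+40,v+40),7)
E
python3 s4.py
```

```text
w1 0.061781438651446356 [ 0.5 -0.4  1.2]
w2 0.061867877014861426 [0.465  0.3356 0.0832] [-0.4  0.9  0.5]
[0.5485 0.1299 0.1615] [-0.   -0.94 -1.24] [ 0.17  0.01  1.56  0.    1.56 -1.25] 0.061757192867898325
0.145 [0.5479 0.1294 0.1446] [0.15 0.66 0.43]
0.138 [0.5479 0.1295 0.1377] [-0.16  0.6  -0.11]
0.134 [0.548  0.1295 0.1339] [ 0.79  0.9  -0.28]
0.128 [0.5478 0.1295 0.1276] [-0.73  0.84 -0.55]
0.122 [0.5478 0.1295 0.1216] [ 0.22  0.7  -0.54]
0.119 [0.548  0.1295 0.1189] [-0.26  0.43  0.06]
0.118 [0.548  0.1295 0.118 ] [0.66 0.78 0.31]
0.117 [0.5482 0.1295 0.1175] [-1.02  0.78  3.21]
0.1165 [0.5482 0.1295 0.1173] [-2.33  0.76  6.65]
29.0 0.061785601773047615
```

View pics/c4.png

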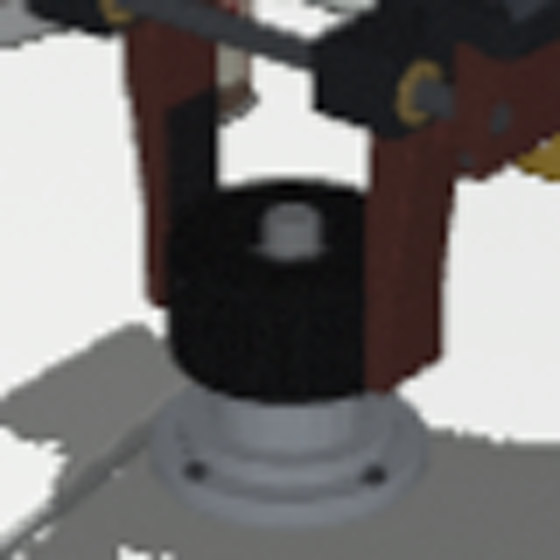

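The collar rests on the pins at exactly the expected height (TCP 0.1175), with the stub through the lip. Now the sweep.

```bash
cat > s5.py <<'E'
from h import *
x=np.array([.548,.1295]);ob=ctrl.observe;b=np.load("b.npy")
q=np.array(inverse_kinematics([*x,.1163],R(1.42)));q0=q[5];hit=False
for i in range(1,33):
    q[5]=q0+.08*i;ctrl.movej(q);o=ob();f=o["force"]-b
    print(round(q[5],2),o["tool_pos"][2].round(4),f.round(1),(o["wrist_torque"][2]).round(2))
    if f[2]<2.5 and o["tool_pos"][2]<.1168: hit=True;break
print(hit,ob()["clock"],o["gripper_width"])
E
python3 s5.py
```

```text
-1.17 0.1173 [-0.2  1.1  7.3] -0.02
-1.09 0.1173 [0.3 1.3 5.9] -0.05
-1.01 0.1173 [1.  1.3 6.8] -0.07
-0.93 0.1173 [-0.   1.9  6.1] -0.03
-0.85 0.1172 [0.1 0.3 6.8] -0.09
-0.77 0.1173 [0.1 1.8 6.7] -0.06
-0.69 0.1171 [-1.3  2.1  7. ] -0.13
-0.61 0.116 [0.6 2.2 2.3] -0.14
True 31.05 0.061592491720104746
```

```bash
cat > s6.py <<'E'
from h import *
x=np.array([.548,.1295]);ob=ctrl.observe;b=np.load("b.npy")
q=np.array(ob()["joints"]);q[5]+=.06;ctrl.movej(q);R0=ob()["tool_rot"];th=np.arctan2(R0[1,1],R0[0,1]);F=R(th)
for z in(.1155,.114,.1125,.1115,.1105,.1095,.1085,.1075,.107,.1065,.106,.1055,.105):
    ctrl.line_to([*x,z],F,rate=.03);ctrl.sleep(.08);o=ob();f=o["force"]-b;print(z,o["tool_pos"].round(4),f.round(1),o["wrist_torque"].round(2))
    if f[2]>(22 if z<.1085 else 12): break
print(o["clock"],o["gripper_width"],o["joints"].round(2))
p=vision.snapshot("scene");u,v=w2px(p,(*x,.05)).astype(int);save(p,"c5.png",(u-40,v-40,u+40,v+40),7)
E
python3 s6.py
```

```text
0.1155 [0.5478 0.1296 0.1152] [-0.5  2.2 -0.5] [ 0.21  0.02 -0.05]
0.114 [0.548  0.1297 0.1138] [ 1.   4.1 -1.4] [ 0.37 -0.11 -0.06]
0.1125 [0.548  0.1296 0.1123] [ 0.8  3.7 -1.5] [ 0.47 -0.17 -0.03]
0.1115 [0.5481 0.1296 0.1117] [1.2 3.9 0.8] [ 0.52 -0.07 -0.04]
0.1105 [0.5481 0.1296 0.1109] [-0.1  4.   4. ] [ 0.53  0.11 -0.1 ]
0.1095 [0.5481 0.1296 0.1097] [-0.6  4.2  4.7] [ 0.59  0.04 -0.06]
0.1085 [0.5481 0.1296 0.1086] [-0.2  5.1  6. ] [ 0.63  0.01 -0.08]
0.1075 [0.5481 0.1296 0.1077] [-0.6  5.1  7.2] [ 0.64  0.09 -0.11]
0.107 [0.5481 0.1296 0.1075] [-0.7  4.8  7.5] [ 0.62  0.18 -0.11]
0.1065 [0.5482 0.1296 0.1074] [-2.6  4.7 10.1] [ 0.61  0.39 -0.1 ]
0.106 [0.5481 0.1296 0.1073] [-3.1  4.7 11. ] [ 0.55  0.59 -0.09]
0.1055 [0.5482 0.1296 0.1072] [-5.4  5.2 14.9] [ 0.5   0.72 -0.1 ]
0.105 [0.5482 0.1296 0.1072] [-5.5  3.6 16. ] [ 0.43  0.91 -0.07]
35.6333 0.061578829653269954 [ 0.17  0.04  1.63  0.    1.47 -0.55]
```

View pics/c5.png

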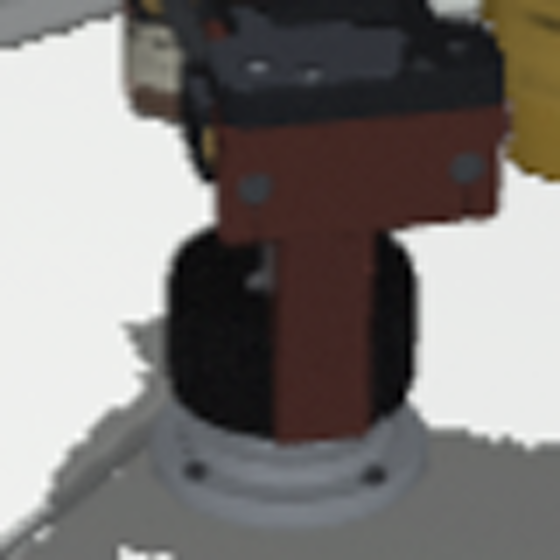

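Spring contact came at TCP 0.1117 and the hard stop at about 0.1075, 10 mm below the pin-rest height, both as the geometry predicts. The picture shows the collar low and level on the neck, with the stub through it. I'll check it holds steady, then hand in.

Run:
```python
from h import *
ctrl.sleep(.8);o=ctrl.observe();print(o["tool_pos"].round(4),(o["force"]-np.load("b.npy")).round(1),o["gripper_width"],o["clock"])
if o["tool_pos"][2]<.1078: ctrl.job_done();print("done")
```

```text
[0.5482 0.1296 0.1072] [-4.7  3.9 16.1] 0.06204016248313364 36.4833
the job is handed in; nothing more can be done
done
```

The filter cell is closed and the job is handed in at 36.5 s, with the collar still gripped and held pushed home.

- **Cover:** I set the steel cover on the rim and let go. A picture from both cameras afterwards showed it level, and its stub top measured about 71 mm, where 71.5 mm is expected.
- **Collar:** It rested on the pins at tool height 0.1175 m, as predicted. Turning it about 0.64 rad dropped the keyways over the pins. It met the spring at about 0.1117 m and reached the hard stop at about 0.1075 m, 10 mm below the pin-rest height.
- **Last check:** After 0.8 s the hold was steady at 0.1072 m with about 16 N of push, against a spring of about 8 N. The grip width was unchanged at 62 mm.

**Small disagreements:**
- The final height is about 0.3 mm below nominal, probably give in the arm or the grip.
- About 6 N of sideways force remained at the end.
- The top camera's y reading was about 3 mm off the arm's, so I allowed for that when centring the collar over the cell.

I did not go near the look-alikes or bystanders, but I also did not measure their positions again at the end.

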